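Unclip the bent rinsing tube and hang it on its drip stand

ROBOT

A 6-joint arm with a two-finger parallel gripper is mounted at the origin on a cart in front of the work surface, level with it; the furniture and walls round the work are solid. World frame = base frame: x ahead of the robot, y to its left, z up, the work surface at z = 0. Lengths are in m, angles in degrees, forces in N, time in s.
With the tool pointing down it reaches from about 0.4 to 0.825 m from the base axis. Payload 7 kg.
Tool frame: the origin (TCP) lies between the finger pads; the fingertips stand 19 mm ahead of it and the grasp point (between the pads) is the TCP (r.finger_overhang is the distance from the TCP to the fingertips, in m); z points along the fingers, y is the direction in which the jaws open and shut (so a half turn about z gives the same grasp; the last joint's range is limited). The gripper opens to 88 mm and grips with 3 to 60 N. Pads are 19 mm wide; open, the fingers measure 130 mm over their backs; the gripper's body (78 mm by 193 mm) begins 47 mm behind the grasp point.
Start: joints at [92.768, 20.546, 0.682, 0, -70.136, -16.507], TCP at [0.16, 0.656, 0.246] pointing down, gripper open.
Joint ranges: [-176.03, 176.03], [-82.01, 121.73], [-58.28, 71.71], [-173.87, 95.51], [-174.79, -0.11], [-173.66, 173.66]. Speed limits (degrees/s): [136.94, 136.94, 172.46, 180, 180, 180].

INTERFACE

Orientations are given as [roll, pitch, yaw] about the fixed x, y, z axes, in that order (R = Rz(yaw) Ry(pitch) Rx(roll)).
In Python, from plant import r, optics gives the robot as it stands. The module is installed in compiled form; this text tells all that it offers.
- The arm moves only by the tool step_arm, never from a script. Its argument "increments" is a list of rows, each an object of numbers: "tx", "ty", "tz": the shift along the world's x, y, z in mm; "ax", "ay", "az": the turn, a rotation vector about the world's x, y, z in degrees; "claw": the gripper command: -1 is shut, 1 is fully open, values between are in proportion. In form: [{"tx": .., "ty": .., "tz": .., "ax": .., "ay": .., "az": .., "claw": ..}, ...]. A call has 1 to 12 rows; each row shifts and turns the commanded pose from where the row before left it; what a row does not reach is not made up. A row lasts 1/10 s, in which the tool goes at most 50 mm and 8.59 degrees, less where a joint would pass 70% of its speed; a pose out of reach is approached as far as the arm can. A call with a gripper value outside its range is refused whole. The fingers move at their own pace and stop on an object; "newtons" is the grip in N (left out, the last holds). Time passes only in rows, so rows that do not move let the fingers close. It gives the time, the measured TCP pose, the force and the opening at its end, in the units of the state.
- r.get_state(): the state, without advancing time (a new reading comes with each control period).
- optics.capture(name): name is "scene" or "top" or "wrist"; returns a dict with "image" (384x512x3 uint8, blue, green, red), "depth" (384x512 float32, m along the optical axis (not along the pixel's ray), 0 where there is no reading), "fx", "fy", "cx", "cy" (pixels), "R" (3x3) and "t" (3): a world point X has camera coordinates R X + t. Camera axes: x right, y down, z forward; pixel columns grow to the right and rows downward; lengths in m; the calibration is good to about 2 mm. A picture is of the moment at which its call begins.
- r.close_job(): hands the job in, once; it reports no verdict.
The state is a dict: "time_s": time; "joints": joint angles; "qd": joint speeds; "joint_torque": joint torques, N m; "tcp_pos": TCP position; "eef_rot": TCP orientation; "contact_force": force on the tool from outside, world axes, zero at the start; "moment": the same for the moment, N m; "gripper_width": finger opening in m.
Only numpy, scipy, OpenCV 4.12 (cv2) and the standard library are available. Lean on these libraries where they do the work, as an engineer would, in place of code of your own. Each camera call takes 0.05 s, during which the arm holds its last target. There are 200 camera calls.

TASK

Free the bent steel rinsing tube from its grey storage dock: squeeze the sprung tab on its grip block flush and keep it squeezed while lifting. Then turn the tube and lay (do not drop) its two ends in the two forks of the drip stand, the higher end in the taller fork, so that the block hangs upright between them, and let go. Leave the bottle and the specimen cup where they stand.

Things in the scene. Friction and masses are not known exactly. Their poses are not given: they have to be found in the camera images.
- bent_tube: Loose bent steel tube, 8 mm thick, 200 mm long, 0.21 kg, in a white grip block 44 (x) x 25 (y -12 to +13) x 60 (z) mm. Origin: centre of the block's underside, z up, x along the tube. Legs rise from z = 34 at x = -56 and +56, then turn out level: lower end x -70 to -98 at z = 68, higher end x +70 to +98 at z = 93. Starts upright, latched in the dock; lifts out straight up.
- tab (a joint): Press of the grey sprung tab in the block's +y side (m): 0 out, 0.0055 flush, 0.006 stop; moves to -y, 1 to 2.2 N, springs back. Button 18 mm wide (x), z = 36 to 58, out to y = +18.5 mm of the block: the grip is 30.5 mm wide, 25 mm when flush. Its low barb clears the dock's catch bar from 0.0045 on; unpressed, lifting is blocked after 2 mm.
- grip (a point): Point in the block at x = 0, y = 0, z = 47 mm of bent_tube, the height to pinch: one finger on the tab's button (+y), the other on the plain face (y = -12 mm). Axes as bent_tube.
- end_low (a point): Point on the axis of the tube's lower level end, where it should lie in the shorter fork (x = -80, z = 68 mm of bent_tube).
- end_high (a point): Point on the axis of the tube's higher level end, where it should lie in the taller fork (x = +80, z = 93 mm of bent_tube).
- dock: Fixed grey plastic dock; origin: centre of its underside, z up, x and y as the tube's at the start. Base plate 110 x 84 x 8 mm, on it an open well with 6 mm walls up to z = 30 mm that holds the block's lowest 22 mm with 1 to 1.5 mm play (block underside at z = 8 mm); a catch bar on the +y side (z = 24 to 30, y = 14 to 21 mm) holds the tab's barb.
- stand: Fixed steel drip stand; origin: centre of its underside, z up, x along the line of forks. Tray 236 x 90 x 12 mm with two posts, each topped by an upward-open V fork (60 degrees, 12 mm thick along x, 26 mm wide at the mouth, tips 15 mm above the notch point), the V running along x: shorter fork at x = -80, taller at x = +80 mm. Seated, the block's underside is at z = 22 mm.
- notch_low (a point): Where the axis of the tube's lower end lies when seated in the shorter fork: x = -80, y = 0, z = 90 mm of stand. Axes as stand.
- notch_high (a point): Where the axis of the tube's higher end lies when seated in the taller fork: x = +80, y = 0, z = 115 mm of stand. Axes as stand.
- bottle: Brown reagent bottle with a black cap, 48 mm wide, 95 mm high, standing loose behind the work; origin: centre of its underside. Bystander.
- cup: Specimen cup with a dark red lid, 53 mm wide, 59 mm high, standing loose between the dock and the stand; origin: centre of its underside. Bystander.
Mind the look-alikes: they are no part of the job. What is shaped like the dock but green is not meant.

How it is judged (in metres and radians):
On the way:
1. the tube is lifted clear of the dock, its block at least 35 mm above where it stood, with the tab squeezed in (at least 4 mm) (z of bent_tube in the frame of dock above 0.043 m and value of joint tab above 0.004 m), for 0.1 s.
At the end, for the whole second after the job is handed in: The lower end lies in the shorter fork and the higher end in the taller fork: each end point is within 14 mm along the fork, 4 mm sideways and 5 mm in height of its notch point; the block hangs upright (tilt under 0.2 rad), at rest (under 0.02 m/s), and the tab is out again (under 1.5 mm) (x of end_low in the frame of notch_low between -0.014 and 0.014 m and y of end_low in the frame of notch_low between -0.004 and 0.004 m and z of end_low in the frame of notch_low between -0.005 and 0.005 m and x of end_high in the frame of notch_high between -0.014 and 0.014 m and y of end_high in the frame of notch_high between -0.004 and 0.004 m and z of end_high in the frame of notch_high between -0.005 and 0.005 m and angle between bent_tube's own z axis and vertical below 0.2 rad and linear speed of bent_tube below 0.02 m/s and value of joint tab below 0.0015 m); the robot touches nothing.
It fails at once if the tube is dropped (falls faster than 0.5 m/s with nothing holding it) (linear speed of bent_tube above 0.5 m/s and contact force between the fingers and bent_tube below 0.1 N).
It fails at once if the bottle is moved more than 30 mm or tipped over (distance of bottle from where it was at the start of the episode above 0.03 m or angle between bottle's own z axis and vertical above 0.5 rad).
It fails at once if the specimen cup is moved more than 30 mm or tipped over (distance of cup from where it was at the start of the episode above 0.03 m or angle between cup's own z axis and vertical above 0.5 rad).
It also fails if it takes over 48 s, if anything falls off the work surface, if the arm or the gripper's body presses on something with over 40 N, if the wrist force passes 120 N, or if a joint passes its speed limit or range.

## Working session

There is one attempt and no reset: what is moved stays moved. The work goes in short steps, Python scripts to look and compute and a tool call to move; the robot and the scene stay as the last step left them, time stands still between calls to the robot, and variables do not carry over. Pictures are saved under pics/ and viewed, about 8 in all and at most 12, crops included, and the job is handed in when it is done.

Besides the shell and the picture viewer there is one more tool, called after "Call:" as a command line: name --argument value ..., lists and objects as JSON in quotes. step_arm: Moves the arm, as the interface text tells. Its arguments: {"type":"object","properties":{"increments":{"type":"array","items":{"type":"object","properties":{"tx":{"type":"number"},"ty":{"type":"number"},"tz":{"type":"number"},"ax":{"type":"number"},"ay":{"type":"number"},"az":{"type":"number"},"claw":{"type":"number"}}}},"newtons":{"type":"number"}},"required":["increments"]}

```bash
mkdir -p pics
cat > h.py <<'E'
import numpy as np, cv2
from plant import r, optics
def cap(n, f):
    c=optics.capture(n); np.savez(''+f+'.npz',**c); cv2.imwrite(f'pics/{f}.png',c['image']); return c
def cloud(c):
    d=c['depth']; v,u=np.indices(d.shape)
    P=np.stack([(u-c['cx'])/c['fx']*d,(v-c['cy'])/c['fy']*d,d],-1)
    W=(P-c['t'])@c['R']; W[d<=0]=np.nan; return W
E
python3 - <<'E'
from h import *
a=cap('scene','s0');b=cap('top','t0')
cv2.imwrite('pics/both.png',cv2.resize(np.vstack([a['image'],b['image']]),None,fx=.78,fy=.78))
print(r.get_state()); print(a['R'],a['t'],b['R'],b['t'],b['fx'])
E
```

```text
{'time_s': 0.1, 'joints': array([ 9.27681952e+01,  2.05868951e+01,  6.40308953e-01, -1.78850045e-02,
       -7.01367962e+01, -1.65055843e+01]), 'qd': array([-0.01418377, -0.10953958,  0.126133  ,  0.07088163, -0.05394059,
       -0.01258884]), 'joint_torque': array([-1.45647824e-03, -5.84163558e+01,  2.93750256e+01,  7.01550275e+00,
        1.01607552e-02, -4.89055708e-05]), 'tcp_pos': array([0.16023419, 0.65528854, 0.24473059]), 'eef_rot': array([ 1.79915276e+02, -7.57057068e-03, -1.37434726e+01]), 'contact_force': array([-0.03707083,  0.11056034, -0.40086709]), 'moment': array([-0.00207803,  0.02749821,  0.04382145]), 'gripper_width': 0.08781654699920437}
[[ 0.750244   -0.6610264  -0.01334317]
 [-0.27501032 -0.29364814 -0.91549991]
 [ 0.60125142  0.69051783 -0.40209684]] [-0.44788238  0.24011683  0.61743754] [[ 0.02876043 -0.9994599   0.01589783]
 [-0.99707038 -0.02981213 -0.07044076]
 [ 0.07087666 -0.01382535 -0.99738927]] [-0.02645457  0.60325475  1.15319986] 452.98408222036045
```

View pics/both.png

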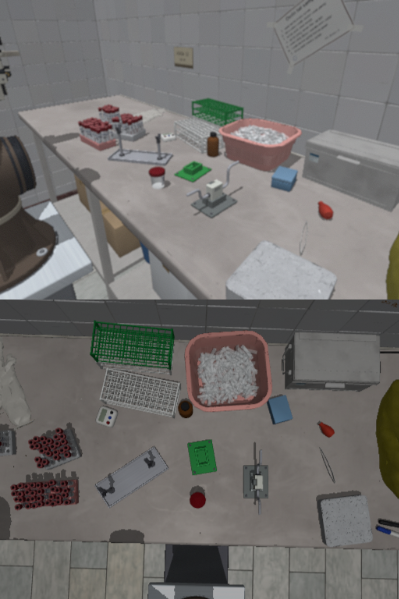

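Dock-shaped things are the grey one at top-view pixel ~(328,233), which holds the tube, and the green one at ~(259,201). The grey one fits the description. I'll confirm in enlarged crops.

Run:
```python
from h import *
t=np.load('t0.npz');im=t['image']
A=cv2.resize(im[175:275,285:385],(400,400),interpolation=cv2.INTER_CUBIC)
B=cv2.resize(im[180:280,115:215],(400,400),interpolation=cv2.INTER_CUBIC)
cv2.imwrite('pics/crop.png',np.hstack([A,B]))
W=cloud(t)
def show(n,u0,u1,v0,v1,lo,hi):
    w=W[v0:v1,u0:u1].reshape(-1,3);m=(w[:,2]>lo)&(w[:,2]<hi);q=w[m]
    if len(q)<5: print(n,len(q));return
    rc=cv2.minAreaRect((q[:,:2]*1000).astype(np.float32));print(n,len(q),q.mean(0).round(4),'rect',np.round(rc[0],1),np.round(rc[1],1),round(rc[2],1),'zmed',np.median(q[:,2]).round(4))
show('base',300,355,200,265,.004,.014)
show('blocktop',300,355,180,265,.06,.072)
show('tube',300,355,165,290,.073,.12)
show('tray',115,220,185,265,.007,.02)
show('posts',115,220,170,265,.06,.14)
show('cup',235,275,235,275,.045,.07)
show('bottle',220,255,120,155,.08,.11)
show('green',235,285,175,225,.004,.1)
```

```text
base 937 [ 0.5002 -0.1855  0.0075] rect [ 502.7 -185.7] [167.2 141.8] 1.5 zmed 0.0074
blocktop 214 [ 0.4985 -0.1849  0.067 ] rect [ 499.8 -183.3] [116.4  30.4] 1.5 zmed 0.0673
tube 124 [ 0.502  -0.1864  0.0903] rect [ 499.9 -188.7] [201.9  12. ] 1.5 zmed 0.0865
tray 633 [0.5061 0.2274 0.0104] rect [500.4 227. ] [177.9 248.3] 12.7 zmed 0.01
posts 171 [0.498  0.2372 0.1043] rect [504.  228.1] [ 32.9 172. ] 35.2 zmed 0.103
cup 344 [0.4373 0.0065 0.0579] rect [438.2   6.1] [49.8 49.9] 1.7 zmed 0.0579
bottle 174 [0.7397 0.0422 0.0967] rect [746.3  39.9] [55.5 54.1] 1.7 zmed 0.0949
green 1306 [ 0.5773 -0.0042  0.0108] rect [583.2  -7.2] [128.7 129. ] 3.4 zmed 0.0082
```

View pics/crop.png

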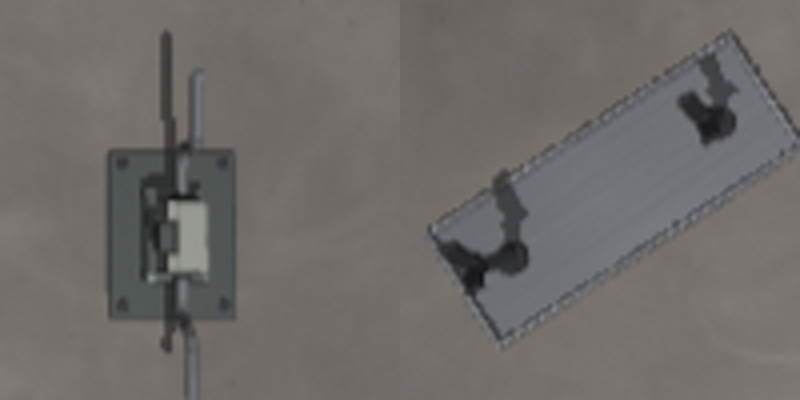

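Crop: the grey dock is at left, with the white block and its tab (about (168,235) in the crop) on the world +y side, so the tube's x runs along world +x. The stand's forks are at crop (500,258) and (710,118). Next I'll measure tube yaw and the fork tips.

Run:
```python
from h import *
t=np.load('t0.npz');s=np.load('s0.npz')
for nm,c in(('top',t),('scene',s)):
  W=cloud(c).reshape(-1,3);W=W[~np.isnan(W[:,0])]
  def box(x0,x1,y0,y1,z0,z1): return W[(W[:,0]>x0)&(W[:,0]<x1)&(W[:,1]>y0)&(W[:,1]<y1)&(W[:,2]>z0)&(W[:,2]<z1)]
  print(nm)
  q=box(.35,.65,-.25,-.13,.06,.13)
  for a,b in((.38,.43),(.43,.455),(.48,.52),(.55,.575),(.575,.62)):
    k=q[(q[:,0]>a)&(q[:,0]<b)]
    if len(k):print('tube',a,len(k),np.median(k,0).round(4),k.min(0).round(4),k.max(0).round(4))
  q=box(.35,.65,-.25,-.13,.004,.012)
  print('base',len(q),np.percentile(q,[1,99],0).round(4).tolist(),cv2.minAreaRect((q[:,:2]*1000).astype(np.float32)))
  q=box(.4,.62,.1,.34,.05,.16)
  if len(q)>10:
    _,l,cc=cv2.kmeans(q[:,:2].astype(np.float32),2,None,(3,50,1e-6),5,0)
    for i in(0,1):
      k=q[l[:,0]==i];print('post',len(k),k.mean(0).round(4),'zmax',k[:,2].max().round(4)); kk=k[k[:,2]>k[:,2].max()-.02]
      print('  top',len(kk),kk.mean(0).round(4),np.round(cv2.minAreaRect((kk[:,:2]*1000).astype(np.float32))[0],1),cv2.minAreaRect((kk[:,:2]*1000).astype(np.float32))[1:])
  q=box(.38,.63,.09,.36,.008,.0155)
  print('tray',len(q),cv2.minAreaRect((q[:,:2]*1000).astype(np.float32)))
# tray by colour edge corners: project pixel corners (crop/4+offset) onto z=.012
def pix(c,u,v,z):
  d=c['R'].T@np.array([(u-c['cx'])/c['fx'],(v-c['cy'])/c['fy'],1]);o=-c['R'].T@c['t'];return (o+d*(z-o[2])/d[2]).round(4)
print([pix(t,115+(x-400)/4,180+y/4,.012) for x,y in((429,230),(730,32),(803,140),(502,347))])
print([pix(t,285+x/4,175+y/4,.008) for x,y in((107,150),(235,150),(235,319),(107,319))])
print([pix(t,285+x/4,175+y/4,.068) for x,y in((168,200),(209,200),(207,277),(168,277))])
```

```text
top
tube 0.38 42 [ 0.4125 -0.1878  0.0786] [ 0.399  -0.1938  0.0727] [ 0.4285 -0.1849  0.0842]
tube 0.43 26 [ 0.44   -0.1872  0.0751] [ 0.4304 -0.1909  0.0615] [ 0.4468 -0.1838  0.0815]
tube 0.48 184 [ 0.5005 -0.1854  0.0673] [ 0.481  -0.1988  0.0606] [ 0.5186 -0.1681  0.0723]
tube 0.55 37 [ 0.5616 -0.1843  0.101 ] [ 0.5524 -0.1885  0.063 ] [ 0.574  -0.1811  0.1077]
tube 0.575 31 [ 0.5883 -0.185   0.104 ] [ 0.5761 -0.1879  0.0999] [ 0.6007 -0.1822  0.108 ]
base 961 [[0.3764, -0.241, 0.0041], [0.6273, -0.1373, 0.0116]] ((499.86968994140625, -189.66839599609375), (117.12773895263672, 295.5464172363281), 89.32927703857422)
post 100 [0.4588 0.2925 0.111 ] zmax 0.131
  top 68 [0.4587 0.2934 0.1216] [458.  293.1] ((32.86158752441406, 12.451772689819336), 34.657798767089844)
post 74 [0.5505 0.1627 0.0932] zmax 0.1062
  top 58 [0.5505 0.163  0.0969] [550.  162.7] ((32.79381561279297, 11.91305923461914), 33.24592590332031)
tray 456 ((526.834716796875, 244.66213989257812), (146.6914825439453, 236.38128662109375), 35.171531677246094)
scene
tube 0.38 60 [ 0.4101 -0.1918  0.0784] [ 0.3948 -0.1946
[... 704 characters left out ...]
962028503418)
post 127 [0.4532 0.2904 0.0979] zmax 0.1305
  top 50 [0.4539 0.2916 0.1212] [453.5 291.7] ((31.810060501098633, 10.908947944641113), 32.872867584228516)
tray 346 ((499.0534973144531, 226.98133850097656), (94.51431274414062, 236.62881469726562), 34.92160415649414)
[array([0.4731, 0.345 , 0.012 ]), array([0.607 , 0.1561, 0.012 ]), array([0.5381, 0.106 , 0.012 ]), array([0.3996, 0.2945, 0.012 ])]
[array([ 0.552 , -0.1443,  0.008 ]), array([ 0.5544, -0.2284,  0.008 ]), array([ 0.4445, -0.2301,  0.008 ]), array([ 0.4421, -0.1466,  0.008 ])]
[array([ 0.5205, -0.1752,  0.068 ]), array([ 0.5212, -0.2007,  0.068 ]), array([ 0.4736, -0.2003,  0.068 ]), array([ 0.473 , -0.1761,  0.068 ])]
```

Call:
step_arm --increments '[{"tx":28,"ty":-34,"az":-8,"claw":1},{"tx":28,"ty":-34,"az":-8,"claw":1},{"tx":28,"ty":-34,"az":-8,"claw":1},{"tx":28,"ty":-34,"az":-8,"claw":1},{"tx":28,"ty":-34,"az":-8,"claw":1},{"tx":28,"ty":-34,"az":-8,"claw":1},{"tx":28,"ty":-34,"az":-8,"claw":1},{"tx":28,"ty":-34,"az":-8,"claw":1},{"tx":28,"ty":-34,"az":-8,"claw":1},{"tx":28,"ty":-34,"az":-8,"claw":1},{"tx":28,"ty":-34,"az":-8,"claw":1},{"tx":31,"ty":-34,"az":-8,"claw":1}]'

```text
$.increments[0]: bad value
```

Call:
step_arm --increments '[{"ty":-40,"az":-8,"claw":1},{"ty":-40,"az":-8,"claw":1},{"ty":-40,"az":-8,"claw":1},{"ty":-40,"az":-8,"claw":1},{"ty":-40,"az":-8,"claw":1},{"ty":-40,"az":-8,"claw":1},{"ty":-40,"az":-8,"claw":1},{"ty":-40,"az":-8,"claw":1},{"ty":-40,"az":-5,"claw":1},{"ty":-40,"claw":1},{"ty":-35,"claw":1},{"tz":-25,"claw":1}]'

```text
$.increments[0]: bad value
```

Run:
```python
from h import *
c=cap('wrist','w1');s=r.get_state();print(s['time_s'],s['joints'].round(1),s['tcp_pos'].round(4),s['eef_rot'].round(2))
cv2.imwrite('pics/w1b.png',cv2.resize(c['image'],(768,576)))
W=cloud(c);w=W.reshape(-1,3);w=w[~np.isnan(w[:,0])]
q=w[(abs(w[:,0]-.5)<.15)&(abs(w[:,1]+.188)<.08)]
for n,z0,z1 in(('blk',.062,.073),('hi',.09,.12)):
  k=q[(q[:,2]>z0)&(q[:,2]<z1)]
  if len(k)>5:print(n,len(k),k.mean(0).round(4),k.min(0).round(4),k.max(0).round(4))
```

```text
0.15 [ 92.8  20.6   0.6  -0.  -70.1 -16.5] [0.1603 0.6553 0.2449] [ 1.7993e+02 -1.0000e-02 -1.3750e+01]
```

View pics/w1b.png

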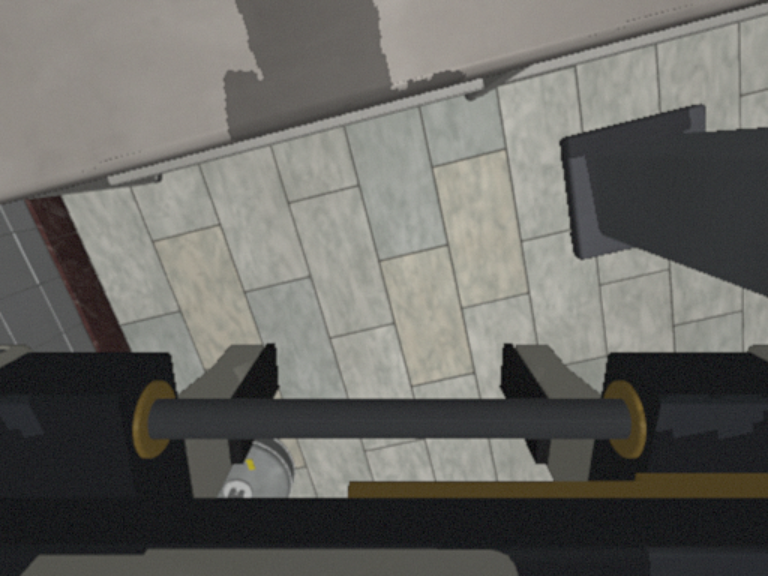

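The moves were refused ("bad value") and the arm has not moved. The picture shows only floor. I'll try a row with every key given.

Call:
step_arm --increments '[{"tx":28,"ty":-34,"tz":0,"ax":0,"ay":0,"az":-8,"claw":1}]'

```text
time_s: 0.25
tcp_pos: [0.1865, 0.6237, 0.2439]
eef_rot: [179.9, -0.0, -21.6]
contact_force: [0.8, -0.9, 0.5]
gripper_width: 0.0877
```

All keys are required.

Call:
step_arm --increments '[{"tx":28,"ty":-34,"tz":0,"ax":0,"ay":0,"az":-8,"claw":1},{"tx":28,"ty":-34,"tz":0,"ax":0,"ay":0,"az":-8,"claw":1},{"tx":28,"ty":-34,"tz":0,"ax":0,"ay":0,"az":-8,"claw":1},{"tx":28,"ty":-34,"tz":0,"ax":0,"ay":0,"az":-8,"claw":1},{"tx":28,"ty":-34,"tz":0,"ax":0,"ay":0,"az":-8,"claw":1},{"tx":28,"ty":-34,"tz":0,"ax":0,"ay":0,"az":-8,"claw":1},{"tx":28,"ty":-34,"tz":0,"ax":0,"ay":0,"az":-8,"claw":1},{"tx":28,"ty":-34,"tz":0,"ax":0,"ay":0,"az":-8,"claw":1},{"tx":28,"ty":-34,"tz":0,"ax":0,"ay":0,"az":-8,"claw":1},{"tx":28,"ty":-34,"tz":0,"ax":0,"ay":0,"az":-8,"claw":1},{"tx":31,"ty":-34,"tz":0,"ax":0,"ay":0,"az":-8,"claw":1}]'

```text
time_s: 1.35
tcp_pos: [0.5, 0.2461, 0.2457]
eef_rot: [180.0, 0.0, -110.0]
contact_force: [0.9, 1.9, 0.5]
gripper_width: 0.0879
```

Call:
step_arm --increments '[{"tx":0,"ty":-40,"tz":0,"ax":0,"ay":0,"az":-8,"claw":1},{"tx":0,"ty":-40,"tz":0,"ax":0,"ay":0,"az":-8,"claw":1},{"tx":0,"ty":-40,"tz":0,"ax":0,"ay":0,"az":-8,"claw":1},{"tx":0,"ty":-40,"tz":0,"ax":0,"ay":0,"az":-8,"claw":1},{"tx":0,"ty":-40,"tz":0,"ax":0,"ay":0,"az":-8,"claw":1},{"tx":0,"ty":-40,"tz":0,"ax":0,"ay":0,"az":-8,"claw":1},{"tx":0,"ty":-40,"tz":0,"ax":0,"ay":0,"az":-8,"claw":1},{"tx":0,"ty":-40,"tz":0,"ax":0,"ay":0,"az":-8,"claw":1},{"tx":0,"ty":-40,"tz":0,"ax":0,"ay":0,"az":-5,"claw":1},{"tx":0,"ty":-40,"tz":0,"ax":0,"ay":0,"az":0,"claw":1},{"tx":0,"ty":-35,"tz":0,"ax":0,"ay":0,"az":0,"claw":1},{"tx":0,"ty":0,"tz":-25,"ax":0,"ay":0,"az":0,"claw":1}]'

```text
time_s: 2.55
tcp_pos: [0.5008, -0.191, 0.2228]
eef_rot: [-179.9, 0.3, -178.9]
contact_force: [0.7, 1.3, -0.6]
gripper_width: 0.0878
```

Run:
```python
from h import *
c=cap('wrist','w2');s=r.get_state();print(s['time_s'],s['joints'].round(1),s['tcp_pos'].round(4),s['eef_rot'].round(2))
cv2.imwrite('pics/w2b.png',cv2.resize(c['image'],(768,576)))
W=cloud(c);w=W.reshape(-1,3);w=w[~np.isnan(w[:,0])]
q=w[(abs(w[:,0]-.5)<.15)&(abs(w[:,1]+.188)<.08)]
for n,z0,z1 in(('blk',.062,.073),('hi',.09,.12),('lo',.074,.085)):
  k=q[(q[:,2]>z0)&(q[:,2]<z1)]
  if len(k)>5:print(n,len(k),k.mean(0).round(4),k.min(0).round(4),k.max(0).round(4))
```

```text
2.6 [  0.3   8.5 -19.5  -0.1 -62.1 -89.2] [ 0.4977 -0.1888  0.2167] [ 179.92   -0.18 -178.98]
blk 1141 [ 0.4959 -0.185   0.0662] [ 0.4373 -0.1988  0.0621] [ 0.5521 -0.1682  0.073 ]
hi 222 [ 0.562  -0.1847  0.0997] [ 0.5509 -0.1883  0.09  ] [ 0.5766 -0.1809  0.1045]
lo 445 [ 0.425  -0.188   0.0775] [ 0.3962 -0.1921  0.074 ] [ 0.5517 -0.182   0.0843]
```

View pics/w2b.png

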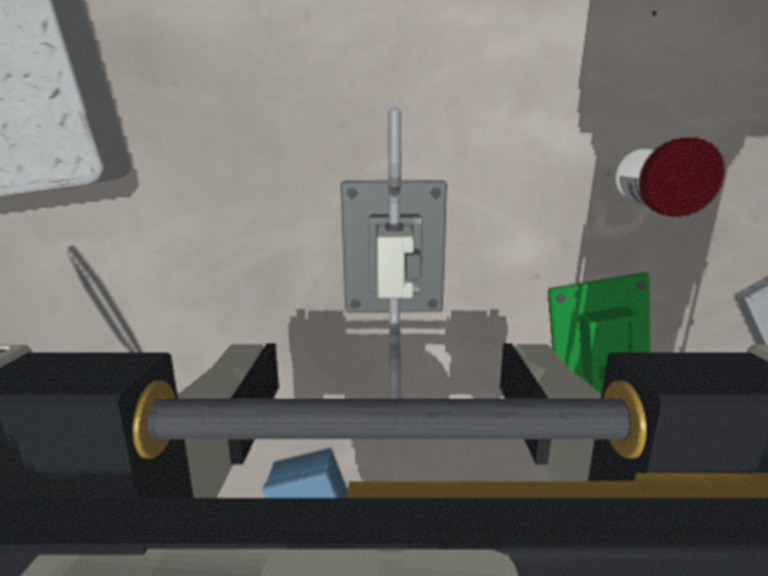

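Wrist view: the tube runs vertically at column ~394, the block is at (395,262) and the tab at (414,266), between the open fingers. The tube's yaw is about 1.4°. Descending now.

Call:
step_arm --increments '[{"tx":1.3,"ty":2.5,"tz":-20,"ax":0,"ay":0,"az":0.4,"claw":1},{"tx":0,"ty":0,"tz":-30,"ax":0,"ay":0,"az":0,"claw":1},{"tx":0,"ty":0,"tz":-30,"ax":0,"ay":0,"az":0,"claw":1},{"tx":0,"ty":0,"tz":-30,"ax":0,"ay":0,"az":0,"claw":1},{"tx":0,"ty":0,"tz":-25,"ax":0,"ay":0,"az":0,"claw":1},{"tx":0,"ty":0,"tz":-15,"ax":0,"ay":0,"az":0,"claw":1},{"tx":0,"ty":0,"tz":-11,"ax":0,"ay":0,"az":0,"claw":0.2},{"tx":0,"ty":0,"tz":0,"ax":0,"ay":0,"az":0,"claw":-0.1},{"tx":0,"ty":0,"tz":0,"ax":0,"ay":0,"az":0,"claw":-0.1},{"tx":0,"ty":0,"tz":0,"ax":0,"ay":0,"az":0,"claw":-0.1}]' --newtons 25

```text
time_s: 3.6
tcp_pos: [0.5014, -0.1848, 0.0606]
eef_rot: [-180.0, 0.1, -178.3]
contact_force: [-0.6, -1.0, 0.6]
gripper_width: 0.061
```

Run:
```python
from h import *
c=cap('wrist','w3');s=r.get_state();print(s['time_s'],s['tcp_pos'].round(4),s['eef_rot'].round(2),s['contact_force'].round(1),s['gripper_width'])
cv2.imwrite('pics/w3b.png',cv2.resize(c['image'][130:384,130:384],(600,600)))
```

```text
3.65 [ 0.5013 -0.1848  0.0606] [-1.7999e+02  1.0000e-01 -1.7833e+02] [-0.   0.5  0.3] 0.05715070789554126
```

View pics/w3b.png

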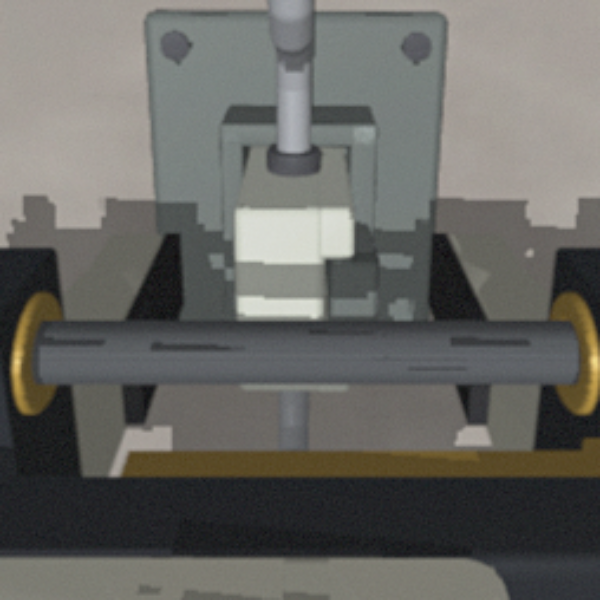

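The block (edges ~236–356, tube axis at 294) sits about 2 mm to the −y side of the finger midline (306), and the TCP is 5 mm high. I'll correct both and then close.

Call:
step_arm --increments '[{"tx":-2,"ty":-1.8,"tz":-5.5,"ax":0,"ay":0,"az":0,"claw":-0.1},{"tx":0,"ty":0,"tz":0,"ax":0,"ay":0,"az":0,"claw":-0.25},{"tx":0,"ty":0,"tz":0,"ax":0,"ay":0,"az":0,"claw":-0.35},{"tx":0,"ty":0,"tz":0,"ax":0,"ay":0,"az":0,"claw":-1},{"tx":0,"ty":0,"tz":0,"ax":0,"ay":0,"az":0,"claw":-1},{"tx":0,"ty":0,"tz":0,"ax":0,"ay":0,"az":0,"claw":-1},{"tx":0,"ty":0,"tz":0,"ax":0,"ay":0,"az":0,"claw":-1},{"tx":0,"ty":0,"tz":0,"ax":0,"ay":0,"az":0,"claw":-1},{"tx":0,"ty":0,"tz":0,"ax":0,"ay":0,"az":0,"claw":-1}]' --newtons 25

```text
time_s: 4.55
tcp_pos: [0.4985, -0.1873, 0.0544]
eef_rot: [-180.0, -0.0, -178.3]
contact_force: [-1.1, -5.7, 1.6]
gripper_width: 0.0225
```

Call:
step_arm --increments '[{"tx":0,"ty":-1,"tz":0,"ax":0,"ay":0,"az":0,"claw":-1},{"tx":0,"ty":0,"tz":0,"ax":0,"ay":0,"az":0,"claw":-1}]'

```text
time_s: 4.75
tcp_pos: [0.4984, -0.1876, 0.0543]
eef_rot: [180.0, -0.0, -178.3]
contact_force: [-3.5, 1.6, 5.7]
gripper_width: 0.0223
```

Run:
```python
from h import *
c=cap('wrist','w4');s=r.get_state();print(s['time_s'],s['tcp_pos'].round(4),s['eef_rot'].round(2),s['contact_force'].round(1),s['moment'].round(2),s['gripper_width'])
cv2.imwrite('pics/w4b.png',cv2.resize(c['image'][130:384,130:384],(600,600)))
```

```text
4.8 [ 0.4984 -0.1876  0.0543] [ 1.7999e+02 -2.0000e-02 -1.7834e+02] [-2.4  0.7  5. ] [0.41 0.71 0.02] 0.022503985674558347
```

View pics/w4b.png

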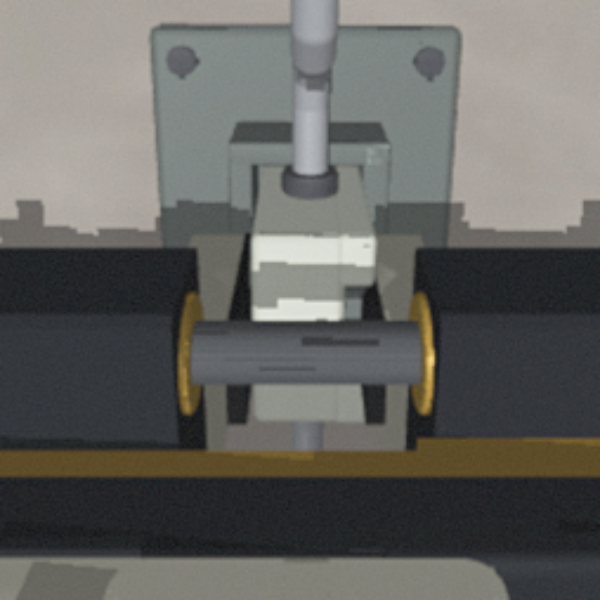

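The fingers are on both faces of the block and the tab is pressed in. Lifting gently, checking force first.

Call:
step_arm --increments '[{"tx":0,"ty":0,"tz":2,"ax":0,"ay":0,"az":0,"claw":-1},{"tx":0,"ty":0,"tz":3,"ax":0,"ay":0,"az":0,"claw":-1},{"tx":0,"ty":0,"tz":3,"ax":0,"ay":0,"az":0,"claw":-1},{"tx":0,"ty":0,"tz":2,"ax":0,"ay":0,"az":0,"claw":-1},{"tx":0,"ty":0,"tz":0,"ax":0,"ay":0,"az":0,"claw":-1}]'

```text
time_s: 5.3
tcp_pos: [0.4989, -0.1876, 0.0644]
eef_rot: [180.0, 0.0, -178.3]
contact_force: [1.5, 0.5, -1.1]
gripper_width: 0.0225
```

Call:
step_arm --increments '[{"tx":0,"ty":0,"tz":5,"ax":0,"ay":0,"az":0,"claw":-1},{"tx":0,"ty":0,"tz":10,"ax":0,"ay":0,"az":0,"claw":-1},{"tx":0,"ty":0,"tz":15,"ax":0,"ay":0,"az":0,"claw":-1},{"tx":0,"ty":0,"tz":20,"ax":0,"ay":0,"az":0,"claw":-1},{"tx":0,"ty":0,"tz":20,"ax":0,"ay":0,"az":0,"claw":-1},{"tx":0,"ty":0,"tz":20,"ax":0,"ay":0,"az":0,"claw":-1},{"tx":0,"ty":0,"tz":20,"ax":0,"ay":0,"az":0,"claw":-1},{"tx":0,"ty":0,"tz":20,"ax":0,"ay":0,"az":0,"claw":-1},{"tx":0,"ty":0,"tz":20,"ax":0,"ay":0,"az":0,"claw":-1},{"tx":0,"ty":0,"tz":20,"ax":0,"ay":0,"az":0,"claw":-1},{"tx":0,"ty":0,"tz":10,"ax":0,"ay":0,"az":0,"claw":-1},{"tx":0,"ty":0,"tz":0,"ax":0,"ay":0,"az":0,"claw":-1}]'

```text
time_s: 6.5
tcp_pos: [0.4993, -0.1877, 0.2459]
eef_rot: [-180.0, 0.2, -178.3]
contact_force: [0.9, -0.0, -2.5]
gripper_width: 0.0226
```

Run:
```python
from h import *
a=cap('scene','s5');s=r.get_state();print(s['time_s'],s['joints'].round(1),s['tcp_pos'].round(4),s['eef_rot'].round(2),s['contact_force'].round(1),s['gripper_width'])
c=cap('wrist','w5')
cv2.imwrite('pics/5.png',np.hstack([cv2.resize(a['image'][100:300,200:400],(400,400)),cv2.resize(c['image'][130:384,130:384],(400,400))]))
for f in('s5','w5'):
  w=cloud(np.load(f+'.npz')).reshape(-1,3);w=w[~np.isnan(w[:,0])]
  q=w[(abs(w[:,0]-.5)<.15)&(abs(w[:,1]+.188)<.025)&(w[:,2]>.18)&(w[:,2]<.31)]
  for n,a0,b0 in(('lo',.39,.43),('hi',.57,.61)):
    k=q[(q[:,0]>a0)&(q[:,0]<b0)]
    if len(k):print(f,n,len(k),np.median(k,0).round(4),k.min(0).round(4),k.max(0).round(4))
```

```text
6.55 [  0.5   7.1 -17.4  -0.  -65.4 -88.8] [ 0.4986 -0.1875  0.2444] [ 1.7998e+02  7.0000e-02 -1.7835e+02] [-0.5 -0.5 -2. ] 0.02249150124872194
s5 lo 70 [ 0.4119 -0.191   0.2695] [ 0.3962 -0.1934  0.2647] [ 0.4299 -0.1873  0.2723]
w5 lo 2057 [ 0.4125 -0.1872  0.268 ] [ 0.3961 -0.1913  0.2642] [ 0.43   -0.1829  0.271 ]
```

View pics/5.png

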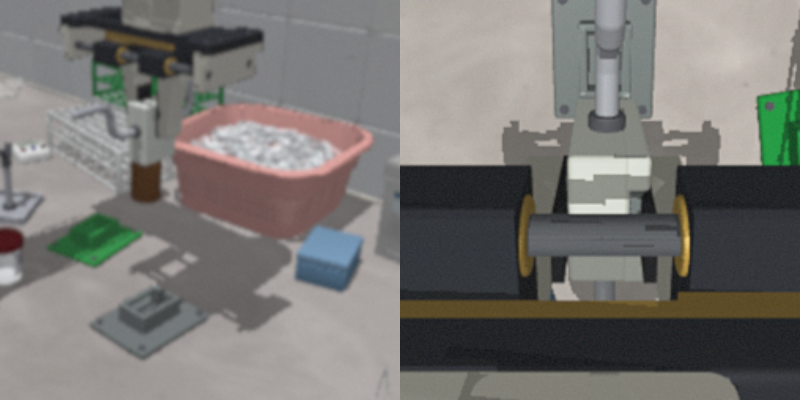

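The tube is out of the dock and the tab is still squeezed. Scene crop: dock empty, block upright in the fingers. Now to carry it and turn +123.4°.

Call:
step_arm --increments '[{"tx":0,"ty":15,"tz":0,"ax":0,"ay":0,"az":4,"claw":-1},{"tx":0,"ty":26,"tz":0,"ax":0,"ay":0,"az":7.8,"claw":-1},{"tx":0,"ty":26,"tz":0,"ax":0,"ay":0,"az":7.8,"claw":-1},{"tx":0,"ty":26,"tz":0,"ax":0,"ay":0,"az":7.8,"claw":-1},{"tx":0,"ty":26,"tz":0,"ax":0,"ay":0,"az":7.8,"claw":-1},{"tx":0,"ty":26,"tz":0,"ax":0,"ay":0,"az":7.8,"claw":-1},{"tx":0,"ty":26,"tz":0,"ax":0,"ay":0,"az":7.8,"claw":-1},{"tx":0,"ty":26,"tz":0,"ax":0,"ay":0,"az":7.8,"claw":-1},{"tx":0,"ty":26,"tz":0,"ax":0,"ay":0,"az":7.8,"claw":-1},{"tx":0,"ty":26,"tz":0,"ax":0,"ay":0,"az":7.8,"claw":-1},{"tx":0,"ty":26,"tz":0,"ax":0,"ay":0,"az":7.8,"claw":-1},{"tx":0,"ty":26,"tz":0,"ax":0,"ay":0,"az":7.8,"claw":-1}]'

```text
time_s: 7.8
tcp_pos: [0.4979, 0.1142, 0.2427]
eef_rot: [179.9, -0.1, -88.2]
contact_force: [-0.7, -0.6, -2.6]
gripper_width: 0.0226
```

Call:
step_arm --increments '[{"tx":1,"ty":26,"tz":0,"ax":0,"ay":0,"az":7.8,"claw":-1},{"tx":1,"ty":26,"tz":0,"ax":0,"ay":0,"az":7.8,"claw":-1},{"tx":1,"ty":26,"tz":0,"ax":0,"ay":0,"az":7.8,"claw":-1},{"tx":0,"ty":22,"tz":0,"ax":0,"ay":0,"az":7.0,"claw":-1},{"tx":0,"ty":14,"tz":0,"ax":0,"ay":0,"az":3.2,"claw":-1},{"tx":0,"ty":0,"tz":0,"ax":0,"ay":0,"az":0,"claw":-1},{"tx":0,"ty":0,"tz":0,"ax":0,"ay":0,"az":0,"claw":-1}]'

```text
time_s: 8.5
tcp_pos: [0.5011, 0.2271, 0.2428]
eef_rot: [179.9, -0.0, -55.0]
contact_force: [-0.0, 0.6, -1.3]
gripper_width: 0.0224
```

Run:
```python
from h import *
a=cap('scene','s6');s=r.get_state();print(s['time_s'],s['joints'].round(1),s['tcp_pos'].round(4),s['eef_rot'].round(2),s['contact_force'].round(1),s['gripper_width'])
c=cap('wrist','w6');b=cap('top','t6')
A=cv2.resize(a['image'][120:270,90:290],(400,300));B=cv2.resize(c['image'],(400,300));C=cv2.resize(b['image'][170:290,100:260],(400,300))
cv2.imwrite('pics/6.png',np.vstack([np.hstack([A,C]),np.hstack([B,B*0])]))
th=np.radians(125);R=np.array([[np.cos(th),np.sin(th)],[-np.sin(th),np.cos(th)]])
for f in('s6','w6','t6','s0','t0'):
  w=cloud(np.load(f+'.npz')).reshape(-1,3);w=w[~np.isnan(w[:,0])]
  p=(w[:,:2]-[.502,.2275])@R.T
  for n,x0,x1,z0,z1 in(('forkL',-95,-65,85,112),('forkH',65,95,110,137),('tubeL',-105,-60,250,320),('tubeH',60,105,270,320)):
    m=(p[:,0]*1e3>x0)&(p[:,0]*1e3<x1)&(abs(p[:,1])<.03)&(w[:,2]*1e3>z0)&(w[:,2]*1e3<z1)
    if m.sum()>4:
      k=p[m]*1e3;print(f,n,m.sum(),'x',k[:,0].min().round(1),np.median(k[:,0]).round(1),k[:,0].max().round(1),'y',k[:,1].min().round(1),np.median(k[:,1]).round(1),k[:,1].max().round(1),'zmed',np.median(w[m,2]).round(4),w[m,2].max().round(4))
```

```text
8.55 [ 44.7   9.  -15.3  -0.  -65.8  -9.8] [0.5012 0.2268 0.2431] [ 1.7989e+02 -1.0000e-02 -5.5010e+01] [-0.3 -0.  -2. ] 0.022367661821878552
s6 forkL 51 x -85.8 -80.3 -73.4 y -15.5 3.4 18.5 zmed 0.0956 0.1046
s6 forkH 50 x 73.9 80.4 87.9 y -14.3 -1.2 18.2 zmed 0.122 0.1302
s6 tubeL 50 x -101.0 -78.6 -60.0 y 0.9 5.1 9.0 zmed 0.2655 0.2691
s6 tubeH 8 x 91.3 95.6 100.8 y 0.4 3.5 6.4 zmed 0.2901 0.2928
w6 forkL 220 x -83.7 -78.4 -72.0 y -16.1 -9.3 16.8 zmed 0.1007 0.1038
w6 tubeL 2466 x -102.3 -82.8 -60.0 y -1.8 2.0 6.2 zmed 0.2665 0.2694
t6 forkL 52 x -86.2 -80.5 -74.8 y -14.2 -1.1 14.2 zmed 0.0967 0.1077
t6 tubeL 83 x -103.9 -82.6 -60.2 y -3.7 0.7 4.3 zmed 0.268 0.2711
s0 forkL 50 x -85.2 -80.6 -72.3 y -13.0 5.3 18.4 zmed 0.0965 0.1053
s0 forkH 50 x 74.7 80.1 86.3 y -13.1 -2.1 18.8 zmed 0.1218 0.1305
t0 forkL 62 x -86.5 -81.0 -74.5 y -18.7 -4.8 14.2 zmed 0.0967 0.1062
t0 forkH 71 x 72.8 78.8 85.3 y -18.1 -4.1 14.8 zmed 0.121 0.131
```

View pics/6.png

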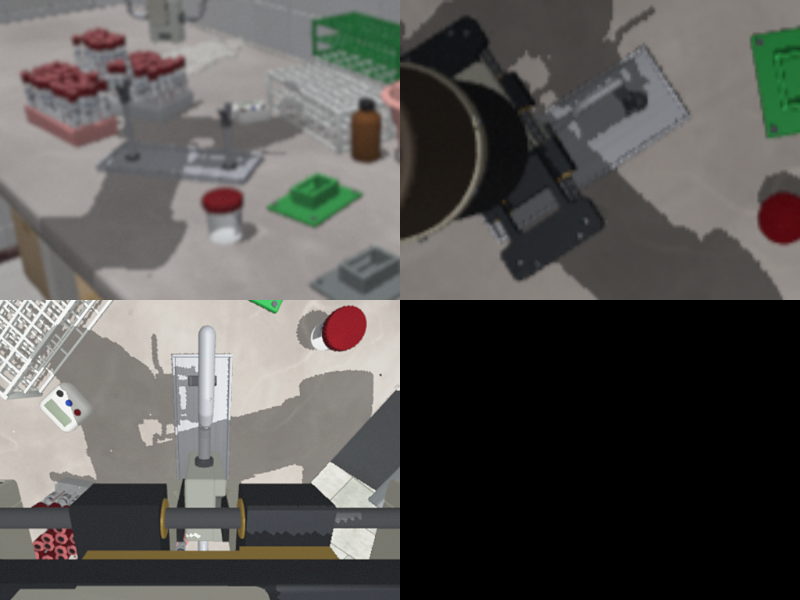

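Carried over the stand. In the wrist view (lower left) the low end runs over the shorter fork at about (203,380). Measured in the stand frame, the tube is about 2 mm too far in +y and 2 mm short in x. I'll correct, go down most of the way and check.

Call:
step_arm --increments '[{"tx":0.5,"ty":2.7,"tz":-10,"ax":0,"ay":0,"az":0,"claw":-1},{"tx":0,"ty":0,"tz":-20,"ax":0,"ay":0,"az":0,"claw":-1},{"tx":0,"ty":0,"tz":-20,"ax":0,"ay":0,"az":0,"claw":-1},{"tx":0,"ty":0,"tz":-20,"ax":0,"ay":0,"az":0,"claw":-1},{"tx":0,"ty":0,"tz":-20,"ax":0,"ay":0,"az":0,"claw":-1},{"tx":0,"ty":0,"tz":-20,"ax":0,"ay":0,"az":0,"claw":-1},{"tx":0,"ty":0,"tz":-20,"ax":0,"ay":0,"az":0,"claw":-1},{"tx":0,"ty":0,"tz":-10,"ax":0,"ay":0,"az":0,"claw":-1},{"tx":0,"ty":0,"tz":0,"ax":0,"ay":0,"az":0,"claw":-1},{"tx":0,"ty":0,"tz":0,"ax":0,"ay":0,"az":0,"claw":-1}]'

```text
time_s: 9.65
tcp_pos: [0.5025, 0.2301, 0.1045]
eef_rot: [-180.0, -0.0, -54.9]
contact_force: [0.1, -0.2, -1.0]
gripper_width: 0.0223
```

```bash
cat > m.py <<'E'
from h import *
import sys
z=float(sys.argv[1]);tag=sys.argv[2]
a=cap('scene','s'+tag);s=r.get_state();print(s['time_s'],s['tcp_pos'].round(4),s['eef_rot'].round(2),s['contact_force'].round(1),s['moment'].round(2),s['gripper_width'].round(4))
c=cap('wrist','w'+tag)
A=cv2.resize(a['image'][130:230,120:253],(532,400),interpolation=2);B=cv2.resize(c['image'][60:260,190:330],(268,400))
cv2.imwrite('pics/m'+tag+'.png',np.hstack([A,B]))
th=np.radians(125);R=np.array([[np.cos(th),np.sin(th)],[-np.sin(th),np.cos(th)]])
for f in('s'+tag,'w'+tag):
  w=cloud(np.load(f+'.npz')).reshape(-1,3);w=w[~np.isnan(w[:,0])]
  p=(w[:,:2]-[.502,.2275])@R.T
  for n,x0,x1,z0,z1 in(('forkL',-95,-65,85,106),('forkH',65,95,110,131),('tubeL',-105,-88,z+58,z+80),('tubeLi',-72,-68,z+58,z+80),('tubeH',88,105,z+83,z+105),('tubeHi',66,72,z+83,z+105)):
    m=(p[:,0]*1e3>x0)&(p[:,0]*1e3<x1)&(abs(p[:,1])<.03)&(w[:,2]*1e3>z0)&(w[:,2]*1e3<z1)
    if m.sum()>3:
      k=p[m]*1e3;print(f,n,m.sum(),'x',k[:,0].min().round(1),k[:,0].max().round(1),'y',k[:,1].min().round(1),np.median(k[:,1]).round(1),k[:,1].max().round(1),'z',np.median(w[m,2]).round(4),w[m,2].max().round(4))
E
python3 m.py 57 7
```

```text
Traceback (most recent call last):
  File "m.py", line 4, in <module>
    a=cap('scene','s'+tag);s=r.get_state();print(s['time_s'],s['tcp_pos'].round(4),s['eef_rot'].round(2),s['contact_force'].round(1),s['moment'].round(2),s['gripper_width'].round(4))
                                                                                                                                                          ^^^^^^^^^^^^^^^^^^^^^^^^
AttributeError: 'float' object has no attribute 'round'
```

```bash
sed -i "s/s\['gripper_width'\].round(4)/s['gripper_width']/" m.py; python3 m.py 57 7
```

```text
9.75 [0.5027 0.2305 0.1051] [-179.9     0.    -54.93] [-0.6  0.3 -1.8] [ 0.09 -0.01 -0.02] 0.02213669891136386
s7 forkL 50 x -85.3 -73.5 y -17.2 5.3 18.5 z 0.0962 0.105
s7 forkH 27 x 73.6 86.9 y -7.0 11.1 20.0 z 0.1164 0.1297
s7 tubeL 12 x -99.9 -89.4 y -0.2 2.2 6.2 z 0.1293 0.1314
w7 forkL 1365 x -84.4 -72.3 y -16.5 5.8 17.1 z 0.0994 0.1039
w7 tubeL 760 x -100.1 -88.0 y -5.1 -1.1 2.9 z 0.1286 0.1312
w7 tubeLi 229 x -71.9 -68.1 y -5.1 -1.3 2.6 z 0.1285 0.1308
```

View pics/m7.png

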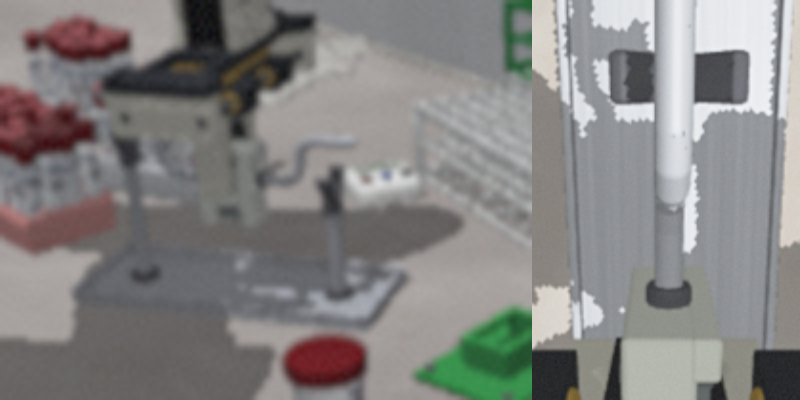

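Wrist view: the low end (column ~673) lies over the shorter fork (610–750), about 1 mm off centre. The V mouth takes that. I'll nudge and lower.

Call:
step_arm --increments '[{"tx":-0.7,"ty":-0.5,"tz":-6,"ax":0,"ay":0,"az":0,"claw":-1},{"tx":0,"ty":0,"tz":-8,"ax":0,"ay":0,"az":0,"claw":-1},{"tx":0,"ty":0,"tz":-8,"ax":0,"ay":0,"az":0,"claw":-1},{"tx":0,"ty":0,"tz":-5,"ax":0,"ay":0,"az":0,"claw":-1},{"tx":0,"ty":0,"tz":-4,"ax":0,"ay":0,"az":0,"claw":-1},{"tx":0,"ty":0,"tz":-3,"ax":0,"ay":0,"az":0,"claw":-1},{"tx":0,"ty":0,"tz":0,"ax":0,"ay":0,"az":0,"claw":-1},{"tx":0,"ty":0,"tz":0,"ax":0,"ay":0,"az":0,"claw":-1}]'

```text
time_s: 10.6
tcp_pos: [0.5012, 0.2292, 0.07]
eef_rot: [179.9, -0.0, -54.9]
contact_force: [-1.0, -1.2, -1.9]
gripper_width: 0.0227
```

```bash
python3 m.py 23 8
```

```text
10.65 [0.5012 0.2292 0.07  ] [ 1.7996e+02 -1.0000e-02 -5.4940e+01] [-1.7 -1.8 -1.9] [-0.44  0.41  0.16] 0.022308124632682124
s8 forkL 54 x -94.1 -66.1 y -13.4 6.0 18.8 z 0.0968 0.1047
s8 tubeL 9 x -98.9 -88.6 y -1.4 4.1 6.6 z 0.0931 0.0962
s8 tubeH 4 x 97.3 101.2 y 2.5 3.0 4.0 z 0.1183 0.1214
w8 forkL 4464 x -95.0 -65.0 y -16.6 0.2 17.1 z 0.0944 0.1041
w8 tubeL 765 x -100.3 -88.0 y -3.5 0.4 4.5 z 0.0936 0.0965
w8 tubeLi 228 x -72.0 -68.0 y -3.6 0.2 4.1 z 0.0936 0.0961
```

View pics/m8.png

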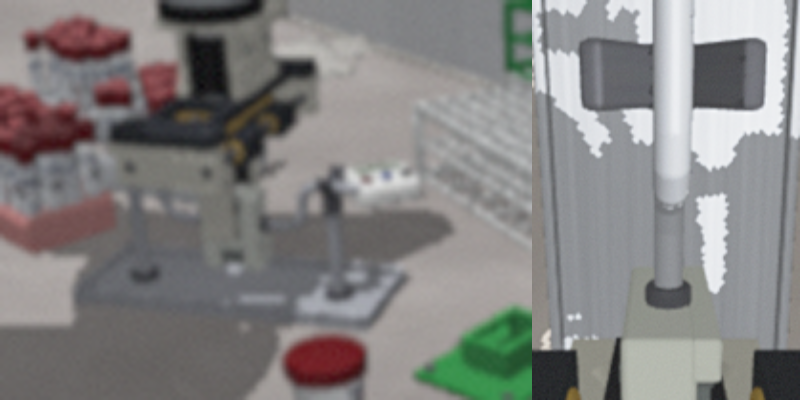

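The low end now sits in the V, centred to ~0.2 mm. Lowering the last 1–2 mm with force checks.

Call:
step_arm --increments '[{"tx":-0.3,"ty":-0.2,"tz":-1,"ax":0,"ay":0,"az":0,"claw":-1},{"tx":0,"ty":0,"tz":-1,"ax":0,"ay":0,"az":0,"claw":-1},{"tx":0,"ty":0,"tz":0,"ax":0,"ay":0,"az":0,"claw":-1}]'

```text
time_s: 11.0
tcp_pos: [0.5011, 0.2295, 0.0686]
eef_rot: [-180.0, 0.0, -54.9]
contact_force: [-4.0, -1.2, 4.4]
gripper_width: 0.0225
```

Contact is taken up (Fz +4 N), so the ends are seated. Easing the side load and opening.

Call:
step_arm --increments '[{"tx":-0.4,"ty":-0.2,"tz":0,"ax":0,"ay":0,"az":0,"claw":-1},{"tx":0,"ty":0,"tz":0,"ax":0,"ay":0,"az":0,"claw":-0.35},{"tx":0,"ty":0,"tz":0,"ax":0,"ay":0,"az":0,"claw":-0.2},{"tx":0,"ty":0,"tz":0,"ax":0,"ay":0,"az":0,"claw":0},{"tx":0,"ty":0,"tz":0,"ax":0,"ay":0,"az":0,"claw":0.3},{"tx":0,"ty":0,"tz":0,"ax":0,"ay":0,"az":0,"claw":0.5},{"tx":0,"ty":0,"tz":0,"ax":0,"ay":0,"az":0,"claw":0.5}]' --newtons 10

```text
time_s: 11.7
tcp_pos: [0.501, 0.2293, 0.0681]
eef_rot: [-180.0, -0.0, -54.9]
contact_force: [-0.2, 0.1, 0.2]
gripper_width: 0.0617
```

```bash
python3 m.py 22 9
```

```text
11.75 [0.5009 0.2293 0.0681] [-179.98    0.    -54.94] [ 1.2 -0.1  0.6] [ 0.02  0.02 -0.03] 0.06345861215001121
s9 forkL 59 x -94.3 -66.8 y -14.4 5.0 18.9 z 0.0948 0.1051
s9 tubeL 13 x -99.4 -88.4 y -0.6 2.3 5.8 z 0.0916 0.095
s9 tubeH 4 x 98.2 102.8 y -0.1 1.7 7.4 z 0.1168 0.1175
w9 forkL 4586 x -95.0 -65.0 y -16.6 0.3 17.3 z 0.0928 0.1042
w9 tubeL 730 x -99.9 -88.0 y -3.6 0.3 4.0 z 0.0916 0.094
w9 tubeLi 226 x -71.8 -68.1 y -3.8 0.1 4.0 z 0.0918 0.0935
```

View pics/m9.png

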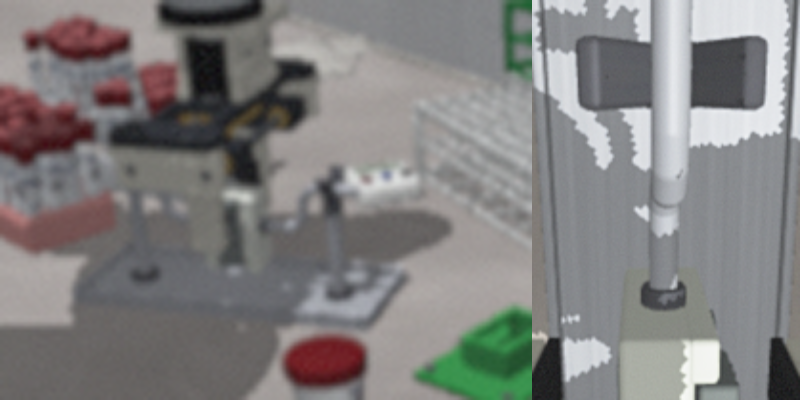

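The tube is seated (low-end top at 0.094, so its axis is at 0.090), the tab has sprung back out and the fingers are clear. Retreating straight up.

Call:
step_arm --increments '[{"tx":0,"ty":0,"tz":0,"ax":0,"ay":0,"az":0,"claw":0.8},{"tx":0,"ty":0,"tz":5,"ax":0,"ay":0,"az":0,"claw":0.8},{"tx":0,"ty":0,"tz":15,"ax":0,"ay":0,"az":0,"claw":0.8},{"tx":0,"ty":0,"tz":25,"ax":0,"ay":0,"az":0,"claw":0.8},{"tx":0,"ty":0,"tz":30,"ax":0,"ay":0,"az":0,"claw":0.8},{"tx":0,"ty":0,"tz":30,"ax":0,"ay":0,"az":0,"claw":0.8},{"tx":0,"ty":0,"tz":30,"ax":0,"ay":0,"az":0,"claw":0.8},{"tx":0,"ty":0,"tz":30,"ax":0,"ay":0,"az":0,"claw":0.8},{"tx":0,"ty":0,"tz":20,"ax":0,"ay":0,"az":0,"claw":0.8},{"tx":0,"ty":0,"tz":0,"ax":0,"ay":0,"az":0,"claw":0.8}]'

```text
time_s: 12.8
tcp_pos: [0.502, 0.2299, 0.257]
eef_rot: [-179.6, 0.0, -54.9]
contact_force: [0.8, 0.6, 0.2]
gripper_width: 0.0791
```

```bash
python3 m.py 22 10
```

```text
12.85 [0.5012 0.2296 0.255 ] [-1.7979e+02  3.0000e-02 -5.4940e+01] [-0.3  0.6 -0.3] [ 0.05  0.04 -0.  ] 0.07883411001798804
s10 forkL 59 x -93.7 -65.1 y -13.8 3.9 17.9 z 0.0946 0.105
s10 forkH 55 x 65.2 91.9 y -14.4 4.4 19.1 z 0.1202 0.1297
s10 tubeL 12 x -99.5 -88.2 y -0.8 2.3 6.4 z 0.0916 0.0944
s10 tubeH 6 x 91.9 101.0 y 1.0 2.8 5.8 z 0.116 0.1181
s10 tubeHi 6 x 66.9 71.8 y 0.9 3.8 6.0 z 0.1163 0.1197
w10 forkL 614 x -95.0 -65.6 y -16.4 0.6 16.7 z 0.0928 0.1041
w10 forkH 416 x 65.2 88.7 y -15.3 1.0 17.3 z 0.1173 0.1297
w10 tubeL 92 x -98.8 -88.7 y -3.2 0.6 3.6 z 0.0916 0.0943
w10 tubeLi 32 x -71.3 -68.4 y -3.2 0.2 3.7 z 0.0917 0.0935
w10 tubeHi 46 x 66.2 72.0 y -3.1 0.5 4.2 z 0.1161 0.1185
```

View pics/m10.png

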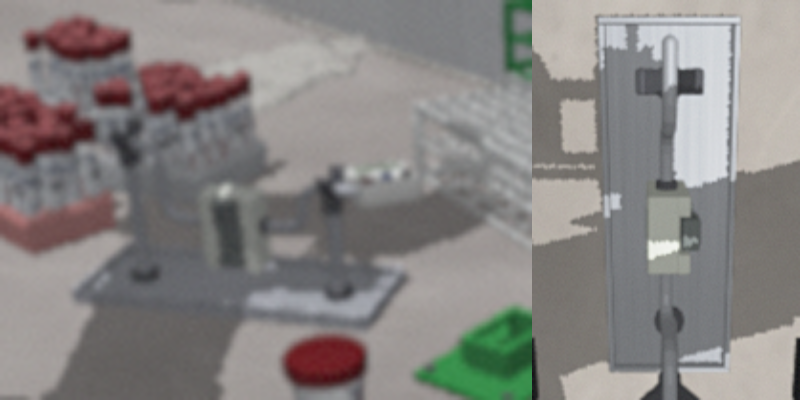

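Both ends lie in their forks (tops at 0.094 and 0.1185, so axes at about 0.090 and 0.115). The block hangs upright, the tab is out and the gripper is clear. Handing in.

```bash
python3 -c "
from plant import r
print(r.close_job())"
```

```text
the job is handed in; nothing more can be done
None
```

The bent tube is out of the grey dock and resting in the drip stand, lower end in the shorter fork and higher end in the taller one. I handed the job in at about 12.9 s; it reports no verdict.

**What I did:** I pinched the block with the tab pressed and lifted it 190 mm straight up. I then turned it about 123° over the stand and lowered it until the forks took the weight (upward force about 4 N). After that I opened the gripper and backed straight up.

**Last checks:**
- **Ends:** the tube's axis is at a height of about 0.090 m at the low end and 0.115 m at the high end, against 0.090 and 0.115 m wanted. The wrist camera puts both ends within about 1 mm sideways of the fork centres. Along the forks they are within a few mm.
- **Block and tab:** in the last pictures the block hangs upright and the tab looks sprung back out. I judged both by eye.
- **Robot:** gripper open and well above the stand, touching nothing.
- **Cup and bottle:** I saw no contact with either, but I did not measure their positions again at the end.

**Disagreements:**
- The gripper read 22.5 mm on the squeezed block, where 25 mm was expected. I took this as a reading or pad offset, because the tab looked pressed in and the block lifted freely.
- The scene and top cameras differ by about 4 mm sideways, so I trusted the wrist camera for the final alignment.
- My first two move calls were refused because every key has to be given in each row. The arm did not move on those.

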